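Seat the rocking lid on the topping crocks

TASK

One of the four steel lids on the row of topping crocks is not down in its notches and rocks. Go along the row from left to right and press down with a fingertip on each lid, beside its handle, to find it, and push that lid's handle round until the lid drops in, so that all four lie flat and firm on their crocks when you have been along the whole row. Only press and push the lids, never pinch or lift one, and leave the jars between the crocks and the cup behind them where they are.

Things in the scene. Friction and masses are not known exactly. Their poses are not given: they have to be found in the camera images.
- board: Wooden board, 135 x 550 x 16 mm, fixed on the bench; origin centre of its underside, y along it to its left end, z up. On its middle line stand four identical round white stoneware crocks, fixed, 111 mm wide at the belly, 107 mm at the rim, rim 86 mm above the bench, centred at y = +210, +90, -90, -210 mm of the board, a lid on each. Behind it a tall red coffee maker reaches forward to x = 0.52 m.
- lid_1: First (leftmost) of four identical round steel lids, 105 mm wide, plate 4 mm thick, about 0.2 kg, loose. Origin: centre of the plate's underside, z up. A bar handle 8 mm thick bridges the top along the lid's x axis, x = -40 to +40 mm, its top 24 mm above the origin, with a gap below it from 4 to 16 mm above the origin.
- lid_2: Second lid from the left, same as lid_1. Under every lid a round plug, 89 mm wide and 8 mm deep, centres it in the crock's 92 mm mouth, and two lugs, 8 mm wide and 3 mm high, stick out of the plug below the two ends of the handle. They fit four notches, 13 mm wide, a quarter turn apart, in the crock's rim.
- lid_3: Third lid from the left, same as lid_1. Any seated lid: lugs in notches, plate flat on the rim, origin 86 mm above the bench; it neither rocks nor turns (3 degrees of play). Handles of seated lids lie at various angles. A lid may catch half seated, one lug in and one on the edge of its notch, tilted about 0.026 rad; a little more turning drops it.
- lid_4: Fourth (rightmost) lid, same as lid_1. Whichever lid is unseated: lugs on the rim, resting level, origin 89 mm above the bench; pressed 30 mm to either side of its handle it tips 0.06 rad at once, and levels itself when let go. A few newtons sideways on a handle end turn it; it drops 3 mm at the next notches, 25 to 65 degrees off, either way.
- spice_jar: Stands upright on the board in the gap between the two middle crocks, loose; leave it alone. Glass spice jar with a white cap, 47 mm wide, 98 mm high; origin centre of its underside.
- sugar_shaker: Stands upright on the board in the gap between the two middle crocks, loose; leave it alone. Clear shaker with a grey domed top, 44 mm wide, 90 mm high; origin centre of its underside.
- orange_cup: Orange cup with a handle, 58 x 87 x 56 mm, on the bench behind the left half of the board, loose; leave it alone. Origin centre of its underside.

How it is judged:
By the outcome, as a careful person would: the job done as asked, in the order asked, and still so for the second after the job is handed in, with the robot touching nothing.
It also fails if it takes over 72 s, if anything falls off the work surface, if the arm or the gripper's body presses on something with over 40 N, if the wrist force passes 120 N, or if a joint passes its speed limit or range.

ROBOT

A 6-joint arm with a two-finger parallel gripper is mounted at the origin on a cart in front of the work surface, level with it; the furniture and walls round the work are solid. World frame = base frame: x ahead of the robot, y to its left, z up, the work surface at z = 0. Lengths are in m, angles in rad, forces in N, time in s.
With the tool pointing down it reaches from about 0.3 to 0.85 m from the base axis. Payload 4.2 kg.
Tool frame: the origin (TCP) lies at the very end of the fingers, on their centre line; the grasp point (between the pads) lies 19 mm behind it (manip.grasp_offset is the z of the grasp point in the tool frame, in m); z points along the fingers, y is the line along which they close (so a half turn about z gives the same grasp; the last joint's range is limited). The gripper opens to 91 mm and grips with 3 to 60 N. Pads are 32 mm wide; open, the fingers measure 118 mm over their backs; the gripper's body (76 mm by 178 mm) begins 60 mm behind the grasp point.
Start: joints at [-1.18, 0.32, 1.565, -0, 1.257, -0.02], TCP at [0.23, -0.527, 0.214] pointing down, gripper open.
Joint ranges: [-3.11, 3.11], [-0.84, 2.01], [0.21, 2.61], [-1.34, 4.49], [0.05, 2.63], [-2.56, 2.56]. Speed limits (rad/s): [2.57, 2.57, 3.14, 3.14, 3.14, 3.14].

INTERFACE

Orientations are given as a unit quaternion [x, y, z, w].
In Python, from rig import manip gives the robot as it stands.
- The arm moves only by the tool servo_tool, never from a script. Its argument "moves" is one flat list of numbers, 6 for each row, row after row: the shift along the tool's x, y, z in cm, then the turn, a rotation vector about the tool's x, y, z in rad. A call has exactly 8 rows; each row is the pose to reach, as a shift and turn from the pose commanded when the call began, along the tool's axes at that moment; what a row does not reach only later rows make up. A row lasts 1/12 s, in which the tool goes at most 41.7 mm and 7.16 degrees, less where a joint would pass 70% of its speed; a pose out of reach is approached as far as the arm can. A call with a gripper value outside its range is refused whole. "claw" is the opening, from 0 (shut) to 1 (fully open), set as the call begins (left out, the last holds). The fingers move at their own pace and stop on an object; "force" is the grip in N (left out, the last holds). Time passes only in rows, so rows that repeat a pose let the fingers close, or fill a call up. It gives the time, the measured TCP pose, the force, the opening and the grip force at its end, in the units of the state.
- manip.get_state(): the state, without advancing time (a new reading comes with each control period).
- manip.snapshot(name): name is "side" or "top" or "wrist"; returns (picture, depth): 480x640x3 uint8, red, green, blue; 480x640 float32, m along the optical axis (not along the pixel's ray), 0 where there is no reading.
- manip.calibration(name): a dict with "fx", "fy", "cx", "cy" (pixels), "k1" (the pictures are not rectified: a ray, as slopes to the right and down, at radius r is drawn at 1 + k1 r^2 times it, then the intrinsics apply), "extrinsics" (4x4, takes a point from world to camera coordinates). Camera axes: x right, y down, z forward; pixel columns grow to the right and rows downward; lengths in m; the calibration is good to about 2 mm. A picture is of the moment at which its call begins: read the wrist's pose just before it. calibration takes no time and is no camera call; for the wrist camera it gives the pose at the moment of the call.
- manip.sign_off(): hands the job in; it is judged then, once.
The state is a dict: "time_s": time; "q": joint angles; "qd": joint speeds; "effort": joint torques, N m; "tcp_pos": TCP position; "tcp_rot": TCP orientation; "ft_force": force on the tool from outside, world axes, zero at the start; "moment": the same for the moment, N m; "opening": finger opening in m; "grip_force": force on a finger pad.
Only numpy, scipy, OpenCV 4.12 (cv2) and the standard library are available. Lean on these libraries where they do the work, as an engineer would, in place of code of your own. Each camera call takes 0.05 s, during which the arm holds its last target. There are 200 camera calls.

## Working session

There is one attempt and no reset: what is moved stays moved. The work goes in short steps, Python scripts to look and compute and a tool call to move; the robot and the scene stay as the last step left them, time stands still between calls to the robot, and variables do not carry over. Pictures are saved under pics/ and viewed, at most 10 in all, crops included, and the job is handed in when it is done.

Besides the shell and the picture viewer there is one more tool, called after "Call:" as name(argument=value, ...) on one line, values as JSON. servo_tool: Moves the arm, as the interface text tells. Its arguments: {"type":"object","properties":{"moves":{"type":"array","items":{"type":"number"}},"claw":{"type":"number"},"force":{"type":"number"}},"required":["moves"]}

```bash
mkdir -p pics; ls; python3 - <<'E'
from rig import manip
import cv2,numpy as np
s=manip.get_state();print(s['tcp_pos'],s['tcp_rot'],s['time_s'],s['ft_force'])
for n in('top','side'):
    p,d=manip.snapshot(n);cv2.imwrite(f'pics/{n}0.png',p[:,:,::-1]);np.save(f'pics/{n}0.npy',d)
    c=manip.calibration(n);print(n,{k:(np.round(v,4).tolist() if k=='extrinsics' else v) for k,v in c.items()})
E
```

```text
pics
[ 0.2294282  -0.52669994  0.21309424] [ 9.78981783e-01  2.03945714e-01 -1.63620046e-04 -8.87631563e-04] 0.0 [0.68151625 0.95573556 0.11914818]
top {'fx': 624.9173292737806, 'fy': 624.9173292737806, 'cx': 319.4273909537528, 'cy': 236.97832938658755, 'k1': -0.11771688091674277, 'extrinsics': [[-0.0187, -0.9998, -0.0049, 0.0243], [-0.9701, 0.0193, -0.2418, 0.5392], [0.2418, 0.0002, -0.9703, 1.1918], [0.0, 0.0, 0.0, 1.0]]}
side {'fx': 530.6694767636188, 'fy': 530.6694767636188, 'cx': 325.3991676523349, 'cy': 240.1187464651087, 'k1': -0.14298449699211266, 'extrinsics': [[-0.7237, -0.69, 0.0094, 0.3872], [-0.3759, 0.3827, -0.8439, 0.2675], [0.5788, -0.6143, -0.5363, 0.9003], [0.0, 0.0, 0.0, 1.0]]}
```

View pics/top0.png

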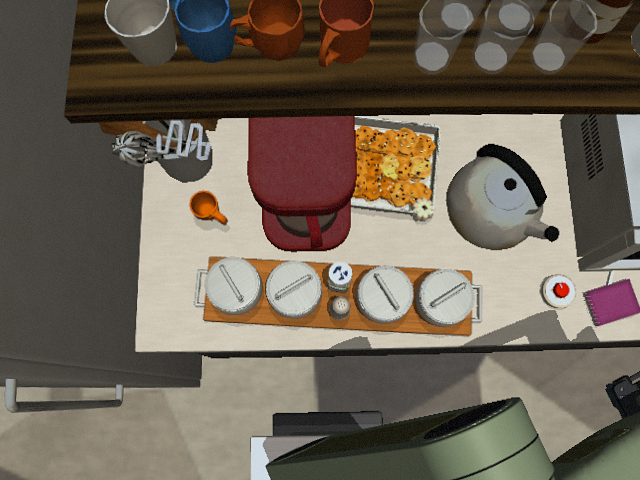

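View pics/side0.png

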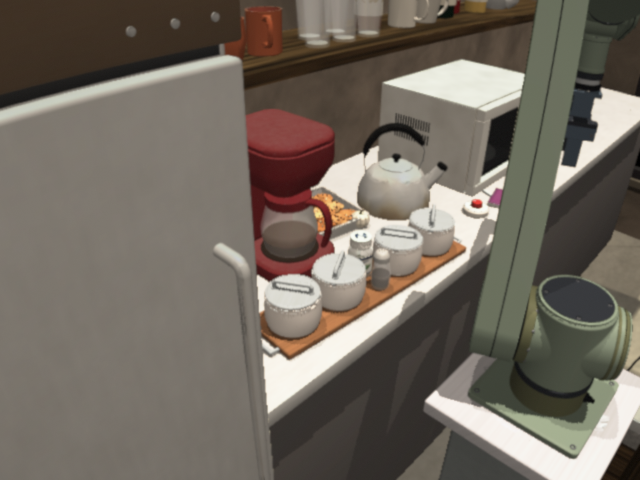

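The top view shows four lids at about (233,285), (294,289), (384,294) and (446,297), with the jars at (340,276) and (340,306) and the orange cup at (205,206). The coffee maker is behind, reaching down to row 250. I'll enlarge this to read the handle ends.

```bash
cat > h.py <<'E'
import numpy as np,cv2
from rig import manip
def ray2plane(name,uv,z,c=None):
    c=c or manip.calibration(name);E=np.array(c['extrinsics']);R,t=E[:3,:3],E[:3,3]
    K=np.array([[c['fx'],0,c['cx']],[0,c['fy'],c['cy']],[0,0,1]])
    p=cv2.undistortPoints(np.float64(uv).reshape(-1,1,2),K,np.array([c['k1'],0,0,0]))[:,0]
    d=np.c_[p,np.ones(len(p))]@R; o=-R.T@t
    return o+d*((z-o[2])/d[:,2])[:,None]
E
python3 - <<'E'
import cv2
p=cv2.imread('pics/top0.png')[245:340,190:490]
cv2.imwrite('pics/c0.png',cv2.resize(p[:, :160],None,fx=5,fy=5,interpolation=2))
cv2.imwrite('pics/c1.png',cv2.resize(p[:, 140:],None,fx=5,fy=5,interpolation=2))
E
```

```text
(no output)
```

View pics/c0.png

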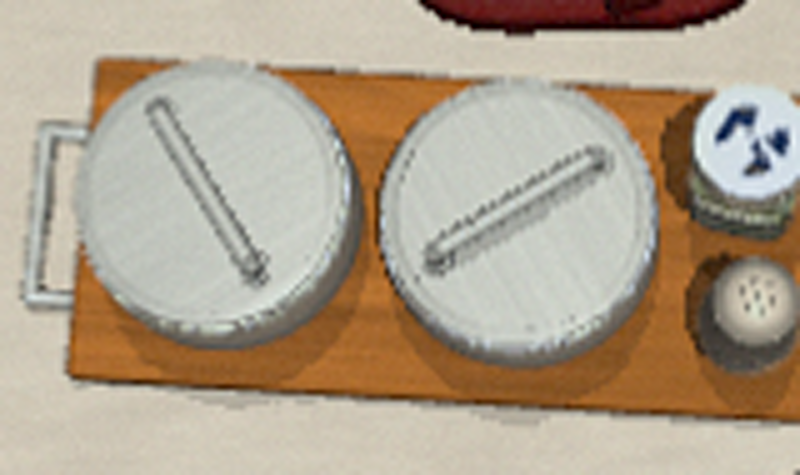

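View pics/c1.png

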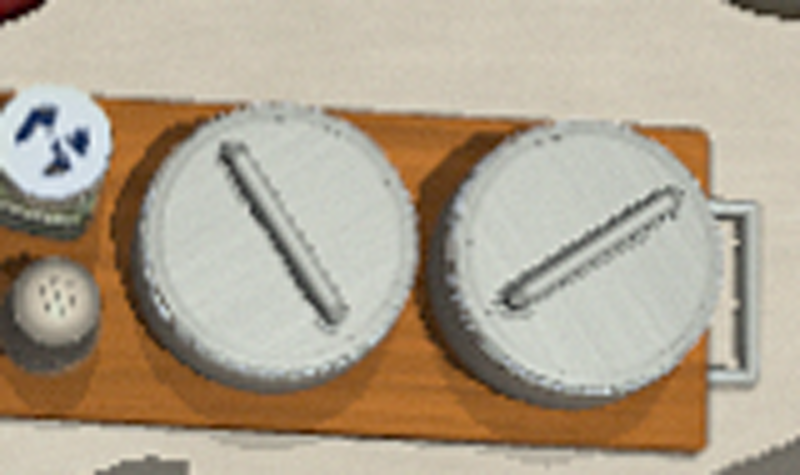

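The handle ends read clearly in both crops; next I compute the poses, plus the lid heights from depth.

```bash
python3 - <<'E'
from h import *
import numpy as np
ends=[[(221,265.4),(241.4,299.4)],[(276.4,297.4),(310.4,276)],[(376,275),(397.4,308.2)],[(431.6,305.4),(465.6,283.6)]]
d=np.load('pics/top0.npy');c=manip.calibration('top');E=np.array(c['extrinsics'])
cs=[]
for e in ends:
    w=ray2plane('top',e,.108);m=w.mean(0);v=w[1]-w[0];cs.append(m)
    # heights of the plate: pixels within lid
    H=[]
    u0,v0=np.mean(e,0)
    for du in range(-22,23):
        for dv in range(-22,23):
            if du*du+dv*dv<400:
                z=d[int(v0+dv),int(u0+du)]
                if z<=0: continue
                r=ray2plane('top',[(u0//1+du,v0//1+dv)],0.09,c)[0]
                o=-E[:3,:3].T@E[:3,3]; k=(E[:3,:3]@r+E[:3,3])[2]
                p=o+(r-o)*z/k
                if p[2]<.1:H.append(p)
    H=np.array(H);A=np.c_[H[:,:2]-m[:2],np.ones(len(H))];s=np.linalg.lstsq(A,H[:,2],rcond=None)[0]
    print(np.round(m,4),'ang deg',round(np.degrees(np.arctan2(v[1],v[0])),1),'len',round(np.linalg.norm(v),4),'H',np.median(H[:,2]).round(4),s.round(4))
cs=np.array(cs);print('line',np.diff(cs,axis=0)[:,:2].round(4)); v=cs[0]-cs[3];print(np.degrees(np.arctan2(v[1],v[0])))
print(ray2plane('top',[(340,273)],.098),ray2plane('top',[(341.4,305)],.088))
E
```

```text
[0.4431 0.1848 0.108 ] ang deg -149.0 len 0.0779 H 0.0939 [-0.0022  0.0013  0.0939]
[0.4325 0.0653 0.108 ] ang deg -58.4 len 0.0767 H 0.091 [-0.0073 -0.01    0.091 ]
[ 0.4195 -0.1122  0.108 ] ang deg -149.5 len 0.0752 H 0.091 [0.0008 0.0062 0.091 ]
[ 0.4112 -0.2309  0.108 ] ang deg -59.4 len 0.0793 H 0.091 [0.0028 0.0019 0.0909]
line [[-0.0106 -0.1195]
 [-0.0129 -0.1775]
 [-0.0084 -0.1187]]
85.60869541340693
[[ 0.45912819 -0.02455773  0.098     ]] [[ 0.39823753 -0.02594451  0.088     ]]
```

Depth puts lid_1's plate 3 mm higher than the others, so it is probably the unseated one. I'll close the gripper, straighten the tool yaw and travel to lid_1.

Call:
servo_tool(moves=[2.4, -3.0, 0, 0, 0, 0.05, 4.8, -6.0, 0, 0, 0, 0.1, 7.2, -9.0, 0, 0, 0, 0.15, 9.6, -12.0, 0, 0, 0, 0.2, 12.0, -15.0, 0, 0, 0, 0.25, 14.4, -18.0, 0, 0, 0, 0.3, 16.8, -21.0, 0, 0, 0, 0.36, 19.2, -24.0, 0, 0, 0, 0.41], claw=0)

```text
time_s: 0.77
tcp_pos: [0.3096, -0.2286, 0.2137]
tcp_rot: [1.0, -0.001, -0.0, -0.0]
ft_force: [1.0, -0.5, 0.3]
opening: 0.0409
grip_force: 0.0
```

Call:
servo_tool(moves=[1, -3.7, 0, 0, 0, 0, 2, -7.4, 0, 0, 0, 0, 3, -11.1, 0, 0, 0, 0, 4, -14.8, 0, 0, 0, 0, 5, -18.5, 0, 0, 0, 0, 6, -22.2, 0, 0, 0, 0, 7, -25.9, 0, 0, 0, 0, 8, -29.6, 0, 0, 0, 0])

```text
time_s: 1.43
tcp_pos: [0.3893, 0.0676, 0.2139]
tcp_rot: [1.0, 0.001, 0.0, 0.0]
ft_force: [1.8, -0.9, 0.5]
opening: 0.0008
grip_force: 0.0
```

Call:
servo_tool(moves=[1, -3.6, 0, 0, 0, 0, 2, -7.2, 1, 0, 0, 0, 3, -10.8, 3, 0, 0, 0, 3.7, -14.2, 5, 0, 0, 0, 3.7, -14.2, 7.5, 0, 0, 0, 3.7, -14.2, 9.5, 0, 0, 0, 3.7, -14.2, 10.5, 0, 0, 0, 3.7, -14.2, 10.5, 0, 0, 0])

```text
time_s: 2.1
tcp_pos: [0.4243, 0.207, 0.1062]
tcp_rot: [1.0, 0.001, -0.003, 0.001]
ft_force: [0.1, 0.2, -0.1]
opening: 0.0005
grip_force: 0.0
```

Call:
servo_tool(moves=[0.2, -0.2, 0.2, 0, 0, 0, 0.3, -0.3, 0.5, 0, 0, 0, 0.3, -0.3, 0.8, 0, 0, 0, 0.3, -0.3, 1.0, 0, 0, 0, 0.3, -0.3, 1.1, 0, 0, 0, 0.3, -0.3, 1.15, 0, 0, 0, 0.3, -0.3, 1.2, 0, 0, 0, 0.3, -0.3, 1.2, 0, 0, 0])

```text
time_s: 2.77
tcp_pos: [0.4295, 0.2106, 0.097]
tcp_rot: [1.0, 0.0, 0.0, -0.0]
ft_force: [0.7, -0.6, 0.1]
opening: 0.0006
grip_force: 0.0
```

```bash
python3 - <<'E'
from h import *
s=manip.get_state();print(s['tcp_pos'],s['ft_force'])
p,d=manip.snapshot('wrist');cv2.imwrite('pics/w1.png',p[:,:,::-1])
p,d=manip.snapshot('side');cv2.imwrite('pics/s1.png',cv2.resize(p[215:365,230:420,::-1],None,fx=4,fy=4,interpolation=2))
E
```

```text
[0.42950567 0.2105674  0.09701948] [ 0.71342056 -0.55692498  0.10671788]
```

View pics/s1.png

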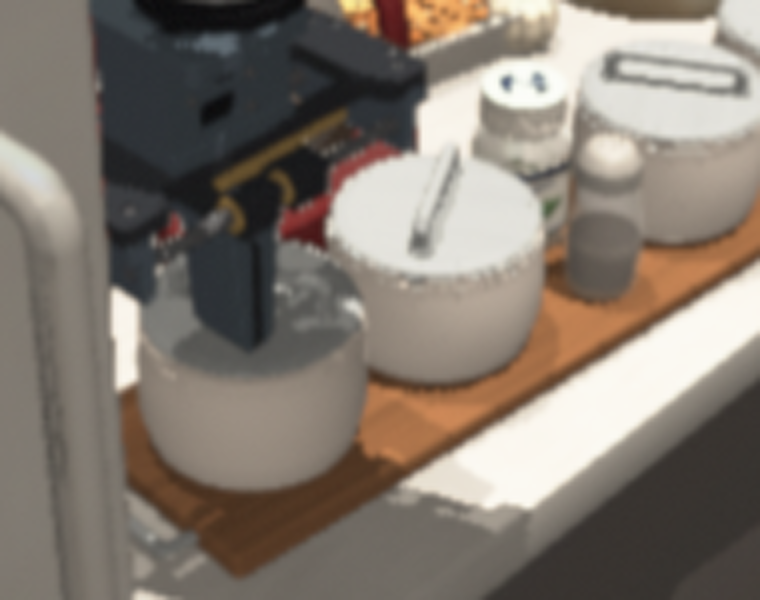

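In the side view the closed fingertip sits over lid_1's front-left half, at about (255,345) in the crop and clear of the handle. Now I press slowly.

Call:
servo_tool(moves=[0, 0, 0.1, 0, 0, 0, 0, 0, 0.2, 0, 0, 0, 0, 0, 0.3, 0, 0, 0, 0, 0, 0.35, 0, 0, 0, 0, 0, 0.4, 0, 0, 0, 0, 0, 0.4, 0, 0, 0, 0, 0, 0.4, 0, 0, 0, 0, 0, 0.4, 0, 0, 0])

```text
time_s: 3.53
tcp_pos: [0.4295, 0.2106, 0.0929]
tcp_rot: [1.0, 0.0, 0.0, 0.0]
ft_force: [0.0, -0.3, 0.3]
opening: 0.0003
grip_force: 0.2
```

Call:
servo_tool(moves=[0, 0, 0.05, 0, 0, 0, 0, 0, 0.1, 0, 0, 0, 0, 0, 0.1, 0, 0, 0, 0, 0, 0.1, 0, 0, 0, 0, 0, 0.1, 0, 0, 0, 0, 0, 0.1, 0, 0, 0, 0, 0, 0.1, 0, 0, 0, 0, 0, 0.1, 0, 0, 0])

```text
time_s: 4.2
tcp_pos: [0.4296, 0.2107, 0.0921]
tcp_rot: [1.0, 0.0, 0.0, -0.0]
ft_force: [-0.9, 0.2, 5.0]
opening: 0.0006
grip_force: 2.5
```

```bash
cat >> h.py <<'E'
def cloud(name):
    c=manip.calibration(name);p,d=manip.snapshot(name)
    v,u=np.nonzero(d>0);E=np.array(c['extrinsics']);R,t=E[:3,:3],E[:3,3]
    K=np.array([[c['fx'],0,c['cx']],[0,c['fy'],c['cy']],[0,0,1]])
    q=cv2.undistortPoints(np.float64(np.c_[u,v]).reshape(-1,1,2),K,np.array([c['k1'],0,0,0]))[:,0]
    return (np.c_[q,np.ones(len(q))]*d[v,u][:,None]-t)@R,p
def tilt(C,ctr,side=None,ang=31):
    r=C[:,:2]-ctr; n=np.array([-np.sin(np.radians(ang)),np.cos(np.radians(ang))]);s=r@n
    m=(np.hypot(*r.T)<.047)&(C[:,2]>.08)&(C[:,2]<.101)&(abs(s)>.007)
    if side: m&=(s*side>0)
    if m.sum()<20: return m.sum()
    P=C[m];A=np.c_[s[m],(r[m]@[n[1],-n[0]]),np.ones(m.sum())]
    return m.sum(),np.linalg.lstsq(A,P[:,2],rcond=None)[0].round(4)
E
python3 - <<'E'
from h import *
for n in('top','side'):
    C,p=cloud(n)
    for s in(1,-1):print(n,s,tilt(C,[.443,.185],s))
    print(n,'lid2',tilt(C,[.4325,.0653],None,121.6))
    if n=='top':cv2.imwrite('pics/t1.png',cv2.resize(p[240:330,190:350,::-1],None,fx=5,fy=5))
E
```

```text
top 1 0
top -1 (np.int64(141), array([-0.1282, -0.0116,  0.0931]))
top lid2 (np.int64(1405), array([-0.0058,  0.002 ,  0.0907]))
side 1 (np.int64(423), array([0.011 , 0.0257, 0.0919]))
side -1 (np.int64(161), array([-0.0626,  0.0103,  0.0923]))
side lid2 (np.int64(766), array([-0.007 ,  0.0036,  0.0891]))
```

Depth shows lid_1 tilting about 0.06 rad under 5 N, so it rocks. I'll lift slightly, move beside the near end of the handle and align the tool with it.

Call:
servo_tool(moves=[0, 0, -0.3, 0, 0, 0, 0, 0, -0.6, 0, 0, 0, -0.4, 0.4, -0.6, 0, 0, -0.1, -0.8, 0.8, -0.6, 0, 0, -0.2, -1.2, 1.2, -0.6, 0, 0, -0.32, -1.6, 1.6, -0.6, 0, 0, -0.43, -1.9, 1.9, -0.6, 0, 0, -0.54, -1.9, 1.9, -0.6, 0, 0, -0.54])

```text
time_s: 4.97
tcp_pos: [0.4096, 0.1909, 0.0977]
tcp_rot: [0.963, 0.268, -0.001, 0.0]
ft_force: [0.7, 0.0, -0.7]
opening: 0.001
grip_force: 0.0
```

```bash
cat >> h.py <<'E'
def arc(ctr,z,r,d0,d1,a0,a1,n=8):
    """rows from the present pose: handle end pushed, offset d mm beside it, handle angle a (deg)"""
    from scipy.spatial.transform import Rotation as Ro
    s=manip.get_state();p0=np.array(s['tcp_pos']);R0=Ro.from_quat(s['tcp_rot']);out=[]
    for k in range(1,n+1):
        a=np.radians(a0+(a1-a0)*k/n);d=d0+(d1-d0)*k/n
        nn=np.array([-np.sin(a),np.cos(a)]);u=-np.array([np.cos(a),np.sin(a)])
        p=np.r_[np.array(ctr)+(d*nn+r*u)/1e3,z]
        Rt=Ro.from_matrix(np.c_[[np.cos(a),np.sin(a),0],[np.sin(a),-np.cos(a),0],[0,0,-1]])
        out.append(np.r_[R0.inv().apply(p-p0)*100,(R0.inv()*Rt).as_rotvec()])
    print(s['tcp_pos'].round(4),s['ft_force'].round(1))
    print(np.round(out,2).tolist())
E
python3 - <<'E'
from h import *
C,p=cloud('top')
cv2.imwrite('pics/t2.png',cv2.resize(p[240:330,190:350,::-1],None,fx=5,fy=5))
C,p=cloud('side');print(tilt(C,[.443,.185],1),tilt(C,[.443,.185],-1))
cv2.imwrite('pics/s2.png',cv2.resize(p[215:365,230:420,::-1],None,fx=4,fy=4,interpolation=2))
arc([.443,.185],.098,26,22,17,31,35)
E
```

```text
(np.int64(445), array([0.0201, 0.0279, 0.0924])) (np.int64(35), array([0.0424, 0.1283, 0.0974]))
[0.4106 0.1916 0.0979] [ 0.8 -1.2  0.3]
[[-0.18, 0.12, -0.01, 0.0, -0.0, -0.01], [-0.19, 0.21, -0.01, 0.0, -0.0, -0.02], [-0.21, 0.29, -0.01, 0.0, -0.0, -0.03], [-0.22, 0.38, -0.01, 0.0, -0.0, -0.04], [-0.24, 0.46, -0.01, 0.0, -0.0, -0.05], [-0.25, 0.55, -0.01, 0.0, -0.0, -0.06], [-0.26, 0.64, -0.01, 0.0, -0.0, -0.06], [-0.27, 0.72, -0.01, 0.0, -0.0, -0.07]]
```

View pics/s2.png

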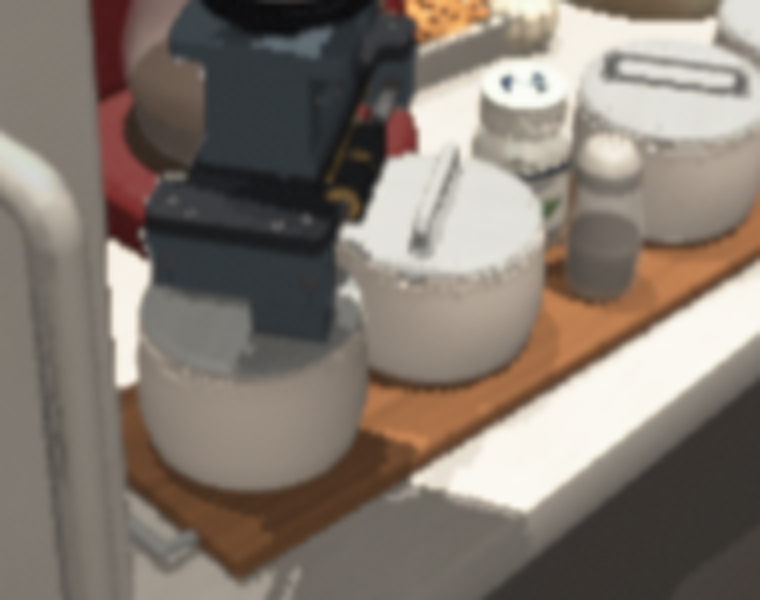

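The fingertip, at (295,330) in the crop, stands on lid_1's right-front part beside the handle. Starting the push.

Call:
servo_tool(moves=[-0.1, 0.12, 0, 0, 0, -0.01, -0.15, 0.21, 0, 0, 0, -0.02, -0.2, 0.29, 0, 0, 0, -0.03, -0.22, 0.38, 0, 0, 0, -0.04, -0.24, 0.46, 0, 0, 0, -0.05, -0.25, 0.55, 0, 0, 0, -0.06, -0.26, 0.64, 0, 0, 0, -0.06, -0.27, 0.72, 0, 0, 0, -0.07])

```text
time_s: 5.73
tcp_pos: [0.4119, 0.184, 0.0979]
tcp_rot: [0.954, 0.301, 0.0, 0.0]
ft_force: [0.7, 0.6, -0.2]
opening: 0.0005
grip_force: 0.0
```

```bash
python3 - <<'E'
from h import *
arc([.443,.185],.098,26,17,17,35,45)
E
```

```text
[0.4119 0.184  0.0979] [ 0.7  0.6 -0.2]
[[-0.03, 0.05, -0.01, 0.0, -0.0, -0.02], [-0.07, 0.11, -0.01, 0.0, -0.0, -0.04], [-0.1, 0.17, -0.01, 0.0, -0.0, -0.07], [-0.13, 0.23, -0.01, 0.0, -0.0, -0.09], [-0.17, 0.29, -0.01, 0.0, -0.0, -0.11], [-0.2, 0.35, -0.01, 0.0, -0.0, -0.13], [-0.22, 0.41, -0.01, 0.0, -0.0, -0.15], [-0.25, 0.47, -0.01, 0.0, -0.0, -0.17]]
```

Call:
servo_tool(moves=[-0.03, 0.05, 0, 0, 0, -0.02, -0.07, 0.11, 0, 0, 0, -0.04, -0.1, 0.17, 0, 0, 0, -0.07, -0.13, 0.23, 0, 0, 0, -0.09, -0.17, 0.29, 0, 0, 0, -0.11, -0.2, 0.35, 0, 0, 0, -0.13, -0.22, 0.41, 0, 0, 0, -0.15, -0.25, 0.47, 0, 0, 0, -0.17])

```text
time_s: 6.4
tcp_pos: [0.4125, 0.1787, 0.0979]
tcp_rot: [0.924, 0.381, -0.0, -0.0]
ft_force: [0.1, 0.9, 0.2]
opening: 0.0002
grip_force: 0.4
```

```bash
python3 - <<'E'
from h import *
arc([.443,.185],.098,26,17,17,45,55)
p,d=manip.snapshot('wrist');cv2.imwrite('pics/w2.png',p[:,:,::-1])
E
```

```text
[0.4125 0.1787 0.0979] [0.1 0.9 0.2]
[[-0.03, 0.07, -0.01, -0.0, 0.0, -0.02], [-0.07, 0.13, -0.01, -0.0, 0.0, -0.05], [-0.1, 0.19, -0.01, -0.0, 0.0, -0.07], [-0.14, 0.25, -0.01, -0.0, 0.0, -0.09], [-0.17, 0.31, -0.01, -0.0, 0.0, -0.11], [-0.2, 0.37, -0.01, -0.0, 0.0, -0.13], [-0.23, 0.43, -0.01, -0.0, 0.0, -0.16], [-0.25, 0.5, -0.01, -0.0, 0.0, -0.18]]
```

View pics/w2.png

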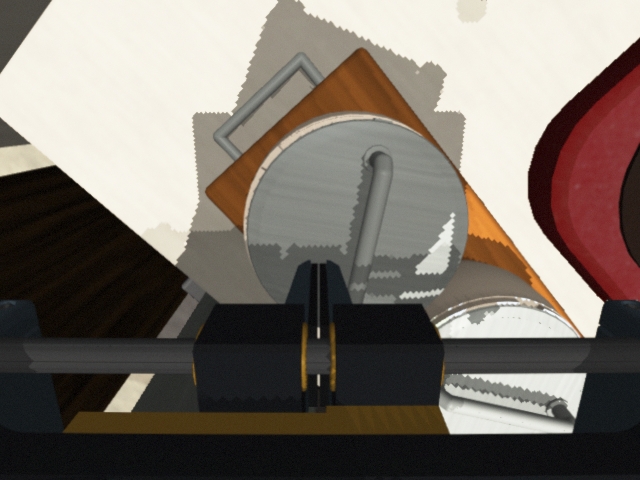

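The wrist view shows the handle from its far end at (381,158) to about (361,300) beside the fingers at column 318; computing its angle.

```bash
python3 - <<'E'
from h import *
w=ray2plane('wrist',[(381,158),(361,300)],.111);v=w[0]-w[1];print(w.round(4),np.degrees(np.arctan2(v[1],v[0])))
e=ray2plane('wrist',[(246,210),(467,210),(357,113)],.0925);print(e.round(4))
from scipy.spatial.transform import Rotation as R
print(R.from_quat(manip.get_state()['tcp_rot']).as_matrix().round(3)[:2,:2])
C,p=cloud('wrist')
m=(np.hypot(C[:,0]-.443,C[:,1]-.185)<.046)&(abs(C[:,2]-.092)<.006);P=C[m];A=np.c_[P[:,:2]-[.443,.185],np.ones(m.sum())]
print(m.sum(),np.linalg.lstsq(A,P[:,2],rcond=None)[0].round(4))
E
```

```text
[[0.4752 0.2078 0.111 ]
 [0.4275 0.1687 0.111 ]] 39.353521991352096
[[0.4165 0.2306 0.0925]
 [0.4876 0.1592 0.0925]
 [0.4814 0.2255 0.0925]]
[[ 0.709  0.706]
 [ 0.706 -0.709]]
22241 [-0.0317  0.0503  0.0931]
```

```bash
python3 - <<'E'
from h import *
arc([.444,.183],.098,26,17,17,45,55)
E
```

```text
[0.4125 0.1787 0.098 ] [-0.7 -0.2  0.2]
[[-0.1, 0.28, -0.0, 0.0, 0.0, -0.03], [-0.14, 0.33, -0.0, 0.0, 0.0, -0.05], [-0.17, 0.39, -0.0, 0.0, 0.0, -0.07], [-0.21, 0.45, -0.0, 0.0, 0.0, -0.09], [-0.24, 0.51, -0.0, 0.0, 0.0, -0.11], [-0.27, 0.57, -0.0, 0.0, 0.0, -0.13], [-0.29, 0.63, -0.0, 0.0, 0.0, -0.16], [-0.32, 0.7, -0.0, 0.0, 0.0, -0.18]]
```

Call:
servo_tool(moves=[-0.04, 0.09, 0, 0, 0, -0.02, -0.08, 0.18, 0, 0, 0, -0.04, -0.12, 0.27, 0, 0, 0, -0.06, -0.16, 0.36, 0, 0, 0, -0.08, -0.2, 0.45, 0, 0, 0, -0.1, -0.24, 0.54, 0, 0, 0, -0.13, -0.28, 0.62, 0, 0, 0, -0.15, -0.32, 0.7, 0, 0, 0, -0.18])

```text
time_s: 7.17
tcp_pos: [0.4152, 0.1714, 0.0979]
tcp_rot: [0.886, 0.463, 0.0, 0.0]
ft_force: [-0.8, 0.7, 0.2]
opening: 0.0003
grip_force: 0.4
```

```bash
cat >> h.py <<'E'
def lidfit(ctr):
    C,p=cloud('wrist');r=np.hypot(C[:,0]-ctr[0],C[:,1]-ctr[1])
    m=(r<.046)&(abs(C[:,2]-.0915)<.006);P=C[m];A=np.c_[P[:,:2]-ctr,np.ones(m.sum())]
    pl=np.linalg.lstsq(A,P[:,2],rcond=None)[0]
    B=np.c_[C[:,:2]-ctr,np.ones(len(C))]; h=C[:,2]-B@pl
    H=C[(r<.05)&(h>.017)&(h<.025)]
    s=manip.get_state();t=np.array(s['tcp_pos'])
    H=H[np.hypot(H[:,0]-t[0],H[:,1]-t[1])>.028]
    if len(H)<20: print('few',len(H));H=P
    v=np.linalg.svd(H[:,:2]-H[:,:2].mean(0),full_matrices=False)[2][0]
    print('plane',m.sum(),pl.round(4),'handle',len(H),H.mean(0).round(4),'ang',(np.degrees(np.arctan2(v[1],v[0]))%180).round(1))
E
python3 - <<'E'
from h import *
lidfit([.444,.183])
arc([.444,.183],.098,26,17,17,55,65)
E
```

```text
plane 22060 [-0.0434  0.0436  0.093 ] handle 1790 [0.4557 0.1963 0.1123] ang 48.3
[0.4153 0.1713 0.0979] [ 0.4  0.2 -0.1]
[[-0.03, 0.04, -0.01, 0.0, 0.0, -0.02], [-0.07, 0.1, -0.01, 0.0, 0.0, -0.04], [-0.1, 0.16, -0.01, 0.0, 0.0, -0.06], [-0.13, 0.22, -0.01, 0.0, 0.0, -0.08], [-0.17, 0.28, -0.01, 0.0, 0.0, -0.11], [-0.2, 0.34, -0.01, 0.0, 0.0, -0.13], [-0.23, 0.4, -0.01, 0.0, 0.0, -0.15], [-0.25, 0.46, -0.01, 0.0, 0.0, -0.17]]
```

Call:
servo_tool(moves=[-0.03, 0.06, 0, 0, 0, -0.02, -0.07, 0.12, 0, 0, 0, -0.04, -0.1, 0.18, 0, 0, 0, -0.06, -0.13, 0.24, 0, 0, 0, -0.08, -0.17, 0.3, 0, 0, 0, -0.11, -0.2, 0.36, 0, 0, 0, -0.13, -0.23, 0.42, 0, 0, 0, -0.15, -0.25, 0.48, 0, 0, 0, -0.17])

```text
time_s: 7.88
tcp_pos: [0.4177, 0.1666, 0.0979]
tcp_rot: [0.844, 0.536, -0.0, 0.0]
ft_force: [-0.2, 1.1, 0.0]
opening: 0.0009
grip_force: 0.3
```

```bash
python3 - <<'E'
from h import *
lidfit([.444,.183])
arc([.444,.183],.098,26,17,17,65,75)
E
```

```text
plane 21984 [-0.0501  0.0358  0.093 ] handle 1796 [0.4537 0.1979 0.1123] ang 57.7
[0.4177 0.1666 0.0979] [ 0.2  1.1 -0.6]
[[-0.04, 0.04, -0.01, 0.0, 0.0, -0.02], [-0.08, 0.1, -0.01, 0.0, 0.0, -0.04], [-0.11, 0.16, -0.01, 0.0, 0.0, -0.07], [-0.14, 0.22, -0.01, 0.0, 0.0, -0.09], [-0.17, 0.28, -0.01, 0.0, 0.0, -0.11], [-0.2, 0.34, -0.01, 0.0, 0.0, -0.13], [-0.23, 0.4, -0.01, 0.0, 0.0, -0.15], [-0.26, 0.46, -0.01, 0.0, 0.0, -0.18]]
```

Call:
servo_tool(moves=[-0.04, 0.06, 0, 0, 0, -0.02, -0.08, 0.12, 0, 0, 0, -0.04, -0.11, 0.18, 0, 0, 0, -0.07, -0.14, 0.24, 0, 0, 0, -0.09, -0.17, 0.3, 0, 0, 0, -0.11, -0.2, 0.36, 0, 0, 0, -0.13, -0.23, 0.41, 0, 0, 0, -0.15, -0.26, 0.47, 0, 0, 0, -0.18])

```text
time_s: 8.6
tcp_pos: [0.4208, 0.1623, 0.0979]
tcp_rot: [0.792, 0.61, -0.0, 0.0]
ft_force: [-0.9, 0.7, 0.4]
opening: 0.0004
grip_force: 0.3
```

```bash
python3 - <<'E'
from h import *
lidfit([.444,.183])
arc([.444,.183],.098,26,17,17,75,83)
E
```

```text
plane 21892 [-0.0546  0.0276  0.0931] handle 1823 [0.4517 0.1991 0.1123] ang 66.7
[0.4209 0.1623 0.0979] [ 0.4  0.3 -0.5]
[[-0.03, 0.04, -0.01, 0.0, 0.0, -0.01], [-0.06, 0.08, -0.01, 0.0, 0.0, -0.03], [-0.08, 0.13, -0.01, 0.0, 0.0, -0.05], [-0.11, 0.18, -0.01, 0.0, 0.0, -0.06], [-0.14, 0.22, -0.01, 0.0, 0.0, -0.08], [-0.16, 0.27, -0.01, 0.0, 0.0, -0.1], [-0.19, 0.32, -0.01, 0.0, 0.0, -0.12], [-0.21, 0.37, -0.01, 0.0, 0.0, -0.13]]
```

Call:
servo_tool(moves=[-0.03, 0.05, 0, 0, 0, -0.02, -0.06, 0.1, 0, 0, 0, -0.03, -0.08, 0.15, 0, 0, 0, -0.05, -0.11, 0.2, 0, 0, 0, -0.07, -0.14, 0.25, 0, 0, 0, -0.09, -0.16, 0.3, 0, 0, 0, -0.11, -0.19, 0.35, 0, 0, 0, -0.13, -0.21, 0.39, 0, 0, 0, -0.14])

```text
time_s: 9.32
tcp_pos: [0.4241, 0.1593, 0.0979]
tcp_rot: [0.748, 0.664, -0.0, 0.0]
ft_force: [-0.1, 0.4, 0.2]
opening: 0.0
grip_force: 0.3
```

```bash
python3 - <<'E'
from h import *
lidfit([.444,.183])
arc([.444,.183],.098,26,17,17,83,90)
E
```

```text
plane 21830 [-0.0573  0.0202  0.0931] handle 1833 [0.45   0.1999 0.1123] ang 74.1
[0.4242 0.1593 0.0979] [-0.  -0.4  1.1]
[[-0.03, 0.02, -0.01, 0.0, 0.0, -0.01], [-0.05, 0.06, -0.01, 0.0, 0.0, -0.03], [-0.08, 0.1, -0.01, 0.0, 0.0, -0.04], [-0.1, 0.14, -0.01, 0.0, 0.0, -0.06], [-0.13, 0.18, -0.01, 0.0, 0.0, -0.07], [-0.15, 0.23, -0.01, 0.0, 0.0, -0.09], [-0.17, 0.27, -0.01, 0.0, 0.0, -0.1], [-0.19, 0.31, -0.01, 0.0, 0.0, -0.12]]
```

```bash
python3 - <<'E'
from h import *
C=np.r_[cloud('top')[0],cloud('wrist')[0]]
m=(C[:,2]>.15)&(C[:,2]<.45)&(C[:,0]>.5)&(C[:,0]<.7)&(C[:,1]<.2)&(C[:,1]>.03);P=C[m];print(len(P))
for y in np.arange(.03,.2,.02):
    Q=P[(P[:,1]>=y)&(P[:,1]<y+.02)]
    if len(Q):print(y.round(2),len(Q),Q[:,0].min().round(3),np.percentile(Q[:,0],2).round(3),Q[:,2].min().round(2))
E
```

```text
11616
0.03 1852 0.514 0.528 0.15
0.05 1810 0.527 0.528 0.15
0.07 1748 0.527 0.529 0.25
0.09 1709 0.53 0.533 0.27
0.11 1546 0.5 0.505 0.2
0.13 619 0.51 0.603 0.22
0.15 578 0.639 0.641 0.42
0.17 1444 0.5 0.5 0.18
0.19 310 0.637 0.639 0.29
```

Call:
servo_tool(moves=[-0.03, 0.04, 0, 0, 0, -0.02, -0.05, 0.08, 0, 0, 0, -0.03, -0.08, 0.12, 0, 0, 0, -0.05, -0.1, 0.16, 0, 0, 0, -0.07, -0.13, 0.2, 0, 0, 0, -0.08, -0.15, 0.25, 0, 0, 0, -0.1, -0.17, 0.29, 0, 0, 0, -0.12, -0.2, 0.33, 0, 0, 0, -0.13])

```text
time_s: 10.13
tcp_pos: [0.4271, 0.1569, 0.0979]
tcp_rot: [0.703, 0.711, -0.0, 0.0]
ft_force: [-1.4, 0.5, 0.6]
opening: 0.0003
grip_force: 0.3
```

```bash
python3 - <<'E'
from h import *
lidfit([.444,.183])
arc([.444,.183],.098,26,17,17,90,97)
E
```

```text
plane 21774 [-0.058   0.0142  0.0931] handle 1854 [0.4485 0.2004 0.1123] ang 80.5
[0.4272 0.1569 0.0979] [-1.2 -0.5  0. ]
[[-0.01, 0.02, -0.01, 0.0, 0.0, -0.0], [-0.04, 0.06, -0.01, 0.0, 0.0, -0.02], [-0.07, 0.1, -0.01, 0.0, 0.0, -0.03], [-0.09, 0.14, -0.01, 0.0, 0.0, -0.05], [-0.11, 0.18, -0.01, 0.0, 0.0, -0.06], [-0.14, 0.22, -0.01, 0.0, 0.0, -0.08], [-0.16, 0.27, -0.01, 0.0, 0.0, -0.1], [-0.18, 0.31, -0.01, 0.0, 0.0, -0.11]]
```

Call:
servo_tool(moves=[-0.02, 0.04, 0, 0, 0, -0.02, -0.04, 0.08, 0, 0, 0, -0.03, -0.07, 0.12, 0, 0, 0, -0.05, -0.09, 0.16, 0, 0, 0, -0.06, -0.11, 0.2, 0, 0, 0, -0.08, -0.14, 0.24, 0, 0, 0, -0.1, -0.16, 0.28, 0, 0, 0, -0.11, -0.18, 0.32, 0, 0, 0, -0.12])

```text
time_s: 10.85
tcp_pos: [0.4303, 0.1552, 0.0979]
tcp_rot: [0.659, 0.752, -0.0, 0.0]
ft_force: [-0.6, -0.5, -0.2]
opening: 0.0006
grip_force: 0.3
```

```bash
python3 - <<'E'
from h import *
lidfit([.444,.183])
arc([.444,.183],.098,26,17,17,97,104)
E
```

```text
plane 21711 [-0.0558  0.0117  0.0929] handle 1869 [0.447  0.2008 0.1122] ang 86.6
[0.4304 0.1551 0.0979] [-0.8  0.1 -0.1]
[[-0.02, 0.02, -0.01, 0.0, 0.0, -0.01], [-0.05, 0.06, -0.01, 0.0, 0.0, -0.02], [-0.08, 0.11, -0.01, 0.0, 0.0, -0.04], [-0.1, 0.15, -0.01, 0.0, 0.0, -0.05], [-0.12, 0.19, -0.01, 0.0, 0.0, -0.07], [-0.15, 0.23, -0.01, 0.0, 0.0, -0.08], [-0.17, 0.27, -0.01, 0.0, 0.0, -0.1], [-0.19, 0.31, -0.01, 0.0, 0.0, -0.11]]
```

Call:
servo_tool(moves=[-0.01, 0.03, 0, 0, 0, -0.01, -0.03, 0.05, 0, 0, 0, -0.02, -0.05, 0.08, 0, 0, 0, -0.03, -0.06, 0.1, 0, 0, 0, -0.03, -0.08, 0.13, 0, 0, 0, -0.04, -0.09, 0.15, 0, 0, 0, -0.05, -0.1, 0.18, 0, 0, 0, -0.06, -0.12, 0.2, 0, 0, 0, -0.07])

```text
time_s: 11.57
tcp_pos: [0.4324, 0.1543, 0.0979]
tcp_rot: [0.633, 0.774, -0.0, 0.0]
ft_force: [-0.3, -0.3, 0.9]
opening: 0.0001
grip_force: 0.4
```

```bash
python3 - <<'E'
from h import *
lidfit([.444,.183])
E
```

```text
plane 21651 [-0.0019  0.0335  0.0913] handle 1821 [0.4446 0.2011 0.1111] ang 91.6
```

The lid is now half seated: it tilts 0.03 rad along the handle, with the near lug in. A little more turning should drop it.

Call:
servo_tool(moves=[-0.01, 0.03, 0, 0, 0, -0.01, -0.02, 0.06, 0, 0, 0, -0.02, -0.03, 0.09, 0, 0, 0, -0.02, -0.04, 0.12, 0, 0, 0, -0.03, -0.05, 0.14, 0, 0, 0, -0.03, -0.06, 0.16, 0, 0, 0, -0.04, -0.06, 0.16, 0, 0, 0, -0.04, -0.06, 0.16, 0, 0, 0, -0.04])

```text
time_s: 12.28
tcp_pos: [0.4337, 0.1539, 0.0978]
tcp_rot: [0.617, 0.787, -0.0, -0.0]
ft_force: [-1.7, -0.9, 0.7]
opening: 0.0005
grip_force: 1.2
```

```bash
python3 - <<'E'
from h import *
lidfit([.444,.183])
E
```

```text
plane 21544 [0.0006 0.0052 0.0899] handle 1832 [0.4441 0.2015 0.1092] ang 93.4
```

Lid_1 has dropped: the plate is level at 0.090 m. I'll back off, move beside the handle and press to confirm.

Call:
servo_tool(moves=[0, -0.4, 0, 0, 0, 0, 0.4, -0.8, 0, 0, 0, 0.05, 1.2, -1.1, 0, 0, 0, 0.12, 2.2, -1.2, 0, 0, 0, 0.18, 3.0, -1.2, 0, 0, 0, 0.23, 3.3, -1.2, 0.3, 0, 0, 0.23, 3.3, -1.2, 0.5, 0, 0, 0.23, 3.3, -1.2, 0.65, 0, 0, 0.23])

```text
time_s: 13.0
tcp_pos: [0.4147, 0.1831, 0.0911]
tcp_rot: [0.703, 0.711, 0.0, 0.0]
ft_force: [-0.2, -0.1, 0.3]
opening: 0.0006
grip_force: 0.0
```

Call:
servo_tool(moves=[0, 0, 0.05, 0, 0, 0, 0, 0, 0.1, 0, 0, 0, 0, 0, 0.15, 0, 0, 0, 0, 0, 0.2, 0, 0, 0, 0, 0, 0.22, 0, 0, 0, 0, 0, 0.22, 0, 0, 0, 0, 0, 0.22, 0, 0, 0, 0, 0, 0.22, 0, 0, 0])

```text
time_s: 13.67
tcp_pos: [0.4148, 0.1829, 0.0903]
tcp_rot: [0.704, 0.711, 0.0, 0.0]
ft_force: [-2.3, -1.6, 9.6]
opening: 0.0006
grip_force: 4.5
```

```bash
python3 - <<'E'
from h import *
s=manip.get_state();print(s['tcp_pos'],s['ft_force'])
lidfit([.444,.183])
E
```

```text
[0.41480174 0.1829133  0.09026572] [-2.27825943 -1.59328967  9.5673212 ]
plane 13870 [-0.0039  0.0068  0.0899] handle 1351 [0.4438 0.2065 0.1092] ang 93.2
```

Lid_1 is firm at 9.6 N with no tilt. Next is lid_2.

Call:
servo_tool(moves=[0, 0, -2, 0, 0, 0, 0, 0, -4.5, 0, 0, 0.12, -2.2, -0.2, -4.5, 0, 0, 0.24, -4.4, -0.4, -4.5, 0, 0, 0.36, -6.6, -0.6, -4.5, 0, 0, 0.48, -8.8, -0.8, -4.5, 0, 0, 0.6, -11.0, -0.9, -4.5, 0, 0, 0.72, -13.4, -0.9, -4.5, 0, 0, 0.84])

```text
time_s: 14.38
tcp_pos: [0.4067, 0.0481, 0.1343]
tcp_rot: [0.933, 0.359, 0.0, 0.0]
ft_force: [0.0, -0.1, -0.3]
opening: 0.0011
grip_force: 0.0
```

Call:
servo_tool(moves=[0, 0, 0.8, 0, 0, 0.11, 0, 0, 2, 0, 0, 0.21, 0, 0, 3, 0, 0, 0.21, 0, 0, 3.6, 0, 0, 0.21, 0, 0, 4.0, 0, 0, 0.21, 0, 0, 4.2, 0, 0, 0.21, 0, 0, 4.3, 0, 0, 0.21, 0, 0, 4.3, 0, 0, 0.21])

```text
time_s: 15.05
tcp_pos: [0.4072, 0.0492, 0.0913]
tcp_rot: [0.965, 0.262, 0.0, 0.0]
ft_force: [-0.6, 0.5, 0.2]
opening: 0.0003
grip_force: 0.0
```

Call:
servo_tool(moves=[0, 0, 0.05, 0, 0, 0, 0, 0, 0.1, 0, 0, 0, 0, 0, 0.15, 0, 0, 0, 0, 0, 0.2, 0, 0, 0, 0, 0, 0.22, 0, 0, 0, 0, 0, 0.22, 0, 0, 0, 0, 0, 0.22, 0, 0, 0, 0, 0, 0.22, 0, 0, 0])

```text
time_s: 15.72
tcp_pos: [0.4073, 0.0492, 0.0902]
tcp_rot: [0.965, 0.262, 0.001, 0.0]
ft_force: [-1.9, -0.9, 10.4]
opening: 0.0003
grip_force: 5.0
```

```bash
python3 - <<'E'
from h import *
s=manip.get_state();print(s['tcp_pos'],s['ft_force'])
lidfit([.4325,.0645])
E
```

```text
[0.40727717 0.04921661 0.0902438 ] [-1.91144314 -0.89451817 10.43792285]
plane 23981 [-0.0018  0.0005  0.0901] handle 3087 [0.4349 0.0672 0.1092] ang 120.3
```

Lid_2 is firm at 10 N and level. Lift over the jars to lid_3.

Call:
servo_tool(moves=[0, 0, -3, 0, 0, 0, 0, 0, -6, 0, 0, 0, -1.0, 2.5, -7, 0, 0, 0, -2.4, 6, -7, 0, 0, 0, -3.8, 9.5, -7, 0, 0, 0, -5.2, 13, -7, 0, 0, 0, -6.6, 16.3, -7, 0, 0, 0, -7.1, 17.5, -7, 0, 0, 0])

```text
time_s: 16.43
tcp_pos: [0.4352, -0.1417, 0.1594]
tcp_rot: [0.965, 0.261, 0.001, 0.001]
ft_force: [-0.0, 0.9, -0.5]
opening: 0.0004
grip_force: 0.0
```

Call:
servo_tool(moves=[0, 0, 2, 0, 0, 0, 0, 0, 4, 0, 0, 0, 0, 0, 5.5, 0, 0, 0, 0, 0, 6.2, 0, 0, 0, 0, 0, 6.6, 0, 0, 0, 0, 0, 6.8, 0, 0, 0, 0, 0, 6.9, 0, 0, 0, 0, 0, 6.9, 0, 0, 0])

```text
time_s: 17.1
tcp_pos: [0.4349, -0.1378, 0.0906]
tcp_rot: [0.965, 0.262, 0.001, 0.0]
ft_force: [-0.0, -0.4, 1.0]
opening: 0.0004
grip_force: 0.0
```

Call:
servo_tool(moves=[0, 0, 0.05, 0, 0, 0, 0, 0, 0.1, 0, 0, 0, 0, 0, 0.15, 0, 0, 0, 0, 0, 0.15, 0, 0, 0, 0, 0, 0.15, 0, 0, 0, 0, 0, 0.15, 0, 0, 0, 0, 0, 0.15, 0, 0, 0, 0, 0, 0.15, 0, 0, 0])

```text
time_s: 17.77
tcp_pos: [0.435, -0.1379, 0.0903]
tcp_rot: [0.965, 0.262, 0.001, 0.001]
ft_force: [-2.4, 2.0, 10.1]
opening: 0.0005
grip_force: 4.8
```

```bash
python3 - <<'E'
from h import *
s=manip.get_state();print(s['tcp_pos'],s['ft_force'])
lidfit([.4195,-.113])
E
```

```text
[ 0.43500155 -0.1378594   0.09026952] [-2.37239732  1.99170735 10.12783378]
plane 14064 [ 0.006  -0.0004  0.09  ] handle 1229 [ 0.4393 -0.1021  0.1092] ang 28.8
```

Lid_3 is firm. On to lid_4.

Call:
servo_tool(moves=[0, 0, -2, 0, 0, 0, 0, 0, -4.5, 0, 0, 0, -2, 1.4, -5, 0, 0, 0, -4.5, 3.1, -5, 0, 0, 0, -7, 4.9, -5, 0, 0, 0, -9, 6.2, -5, 0, 0, 0, -9.8, 6.8, -4.5, 0, 0, 0, -9.8, 6.8, -4, 0, 0, 0])

```text
time_s: 18.48
tcp_pos: [0.384, -0.2476, 0.1287]
tcp_rot: [0.965, 0.261, 0.001, 0.001]
ft_force: [0.8, -0.1, 0.6]
opening: 0.0006
grip_force: 0.0
```

Call:
servo_tool(moves=[0, 0, 1, 0, 0, 0, 0, 0, 2, 0, 0, 0, 0, 0, 3, 0, 0, 0, 0, 0, 3.4, 0, 0, 0, 0, 0, 3.6, 0, 0, 0, 0, 0, 3.8, 0, 0, 0, 0, 0, 3.9, 0, 0, 0, 0, 0, 3.9, 0, 0, 0])

```text
time_s: 19.15
tcp_pos: [0.3849, -0.2458, 0.0903]
tcp_rot: [0.965, 0.262, 0.001, 0.0]
ft_force: [-0.3, 1.0, 2.8]
opening: 0.0005
grip_force: 1.5
```

Call:
servo_tool(moves=[0, 0, 0.05, 0, 0, 0, 0, 0, 0.1, 0, 0, 0, 0, 0, 0.15, 0, 0, 0, 0, 0, 0.15, 0, 0, 0, 0, 0, 0.15, 0, 0, 0, 0, 0, 0.15, 0, 0, 0, 0, 0, 0.15, 0, 0, 0, 0, 0, 0.15, 0, 0, 0])

```text
time_s: 19.82
tcp_pos: [0.3853, -0.2462, 0.0902]
tcp_rot: [0.965, 0.262, 0.001, 0.001]
ft_force: [-2.5, 2.2, 14.5]
opening: 0.0008
grip_force: 7.1
```

```bash
python3 - <<'E'
from h import *
s=manip.get_state();print(s['tcp_pos'],s['ft_force'])
lidfit([.411,-.2315])
E
```

```text
[ 0.38526045 -0.24624069  0.09023531] [-2.48356902  2.19472045 14.48981906]
plane 24049 [-0.0015 -0.0019  0.0901] handle 2967 [ 0.4126 -0.2323  0.1092] ang 121.2
```

Lid_4 is firm too. I'll lift clear, retreat toward the start, and check everything from the top camera.

Call:
servo_tool(moves=[0, 0, -2, 0, 0, 0, 0, 0, -5, 0, 0, 0, 0, 0, -8, 0, 0, 0, -3, 2, -10, 0, 0, 0, -6, 4, -11, 0, 0, 0, -9, 6, -11, 0, 0, 0, -12, 8, -11, 0, 0, 0, -14, 10, -11, 0, 0, 0])

```text
time_s: 20.53
tcp_pos: [0.3126, -0.405, 0.1989]
tcp_rot: [0.965, 0.262, -0.0, 0.001]
ft_force: [0.0, -0.2, 0.4]
opening: 0.0004
grip_force: 0.0
```

```bash
python3 - <<'E'
from h import *
s=manip.get_state();print(s['tcp_pos'],s['ft_force'])
C,p=cloud('top');cv2.imwrite('pics/t9.png',p[:,:,::-1])
for c,a in zip([[.444,.183],[.4325,.0653],[.4195,-.1122],[.4112,-.2309]],[93,121,30,121]):print(tilt(C,c,None,a))
E
```

```text
[ 0.31262926 -0.40496509  0.1988697 ] [ 0.03420704 -0.19227485  0.39057124]
(np.int64(1399), array([-0.0047,  0.0079,  0.0908]))
(np.int64(1405), array([-0.0055, -0.0027,  0.091 ]))
(np.int64(1461), array([-0.0033,  0.0052,  0.0909]))
(np.int64(1474), array([-0.0047, -0.0046,  0.0908]))
```

View pics/t9.png

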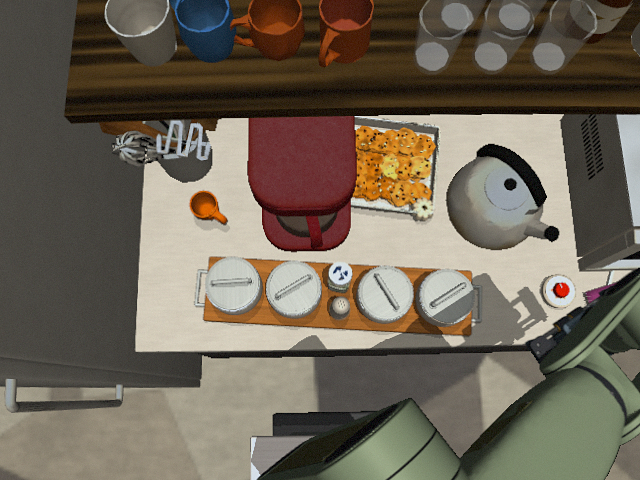

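All four lids are level at the same height. Lid_1's handle now lies across the row at (232,284). The jars at (340,276) and (340,306) and the cup at (205,206) are where they were, and the arm is clear of everything.

```bash
python3 -c "
from rig import manip
print(manip.sign_off())"
```

```text
the job is handed in; nothing more can be done
None
```

Lid_1 was the one that rocked; I pushed its handle about 62° round until it dropped in. I then pressed each lid in order on one side of its handle: all four were firm and level, and the jars and cup were not moved (handed in at about 21 s).

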